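# Centre a sample jar in the shaker's self-centring clamp

### The arm

A 6-joint arm with a two-finger parallel gripper is mounted at the origin on a cart in front of the work surface, level with it; the furniture and walls round the work are solid. World frame = base frame: x ahead of the robot, y to its left, z up, the work surface at z = 0. Lengths are in m, angles in rad, forces in N, time in s.
With the tool pointing down it reaches from about 0.25 to 0.725 m from the base axis. Payload 4 kg.
Tool frame: the origin (TCP) lies midway between the tips of the shut fingers; the grasp point (between the pads) lies 19 mm behind it; z points along the fingers, y is the line along which they close (so a half turn about z gives the same grasp; the last joint's range is limited). The gripper opens to 85 mm and grips with 20 to 120 N. Pads are 22 mm wide; open, the fingers measure 114 mm over their backs; the gripper's body (76 mm by 85 mm) begins 54 mm behind the grasp point. The pads swing forward as they close: fully open they stand 13 mm farther back than shut.
Start: joints at [-1.181, 0.241, 0.005, 1.335, 0, 1.571], TCP at [0.19, -0.462, 0.231] pointing down, gripper open.
Joint ranges: [-2.72, 2.72], [-1.05, 1.87], [-1.09, 1.28], [-1.99, 2.15], [-1.42, 1.44], [-3.14, 3.14]. Speed limits (rad/s): [2.79, 2.79, 3.14, 3.14, 3.14, 3.14].

### API

Orientations are given as a unit quaternion [x, y, z, w].
In Python, from workcell import bot gives the robot as it stands. The module is installed in compiled form; this text tells all that it offers.
- The arm moves only by the tool drive_tool, never from a script. Its arguments are lists of equal length, an entry for each row: "slide": the shift along the tool's x, y, z scaled (see below), a list of three; "rotation": the turn, a rotation vector about the tool's x, y, z scaled (see below), a list of three. A call has exactly 8 rows; each row is the pose to reach, as a shift and turn from the pose commanded when the call began, along the tool's axes at that moment; what a row does not reach only later rows make up. The controller multiplies each number of a shift by 250 mm and each number of a turn by 0.5 rad. A row lasts 1/8 s, in which the tool goes at most 62.5 mm and 10.7 degrees, less where a joint would pass 70% of its speed; a pose out of reach is approached as far as the arm can. A call with a number of a shift or a turn outside -1 to 1 is refused whole. A call with a gripper value outside its range is refused whole. "gripper" is the opening, from 0 (shut) to 1 (fully open), set as the call begins (left out, the last holds). The fingers move at their own pace and stop on an object; the grip force is fixed at half the most. Time passes only in rows, so rows that repeat a pose let the fingers close, or fill a call up. It gives the time, the measured TCP pose, the force, the opening and the grip force at its end, in the units of the state.
- bot.get_obs(): the state, without advancing time (a new reading comes with each control period).
- bot.camera(name): name is "side" or "top" or "wrist"; returns a dict with "image" (420x560x3 uint8, red, green, blue), "z_map" (420x560 float32, m along the optical axis (not along the pixel's ray), 0 where there is no reading), "camera_matrix" (3x3 intrinsics, pixels), "xyz" and "orientation" of the camera in the world. Camera axes: x right, y up, looking along -z (the intrinsics and any distortion apply to the point x, -y, -z); pixel columns grow to the right and rows downward; lengths in m; the calibration is good to about 2 mm. A picture is of the moment at which its call begins.
- bot.job_done(): hands the job in; it is judged then, once.
The state is a dict: "clock": time; "joint_pos": joint angles; "joint_vel": joint speeds; "tau": joint torques, N m; "eef_pos": TCP position; "tool_rot": TCP orientation; "ft_force": force on the tool from outside, world axes, zero at the start; "ft_torque": the same for the moment, N m; "grip_width": finger opening in m; "grasp_force": force on a finger pad.
Only numpy, scipy, OpenCV 4.12 (cv2) and the standard library are available. Lean on these libraries where they do the work, as an engineer would, in place of code of your own. Each camera call takes 0.05 s, during which the arm holds its last target. There are 200 camera calls.

### The job

The larger screw-top jar on the worktop is next for the small orbital shaker. Pull the knob at the shaker's end all the way out to open the clamp, gently set the jar upright in the middle of the small round platform between the jaws, then push the knob back in until both jaws bear snugly on the jar and hold it centred with no edge over the platform's rim: about 16 N at the knob is snug, more than 20 N is too much for the thin jar. Leave the other things where they stand and let go.

Things in the scene. Friction and masses are not known exactly. Their poses are not given: they have to be found in the camera images.
- sample_jar: The job's jar: white screw-top sample jar, the larger of the two jars, 80 mm tall. Its lid is 55 mm across and takes the top 16 mm; the white body below it is moulded, slightly tapered, about 50 mm across (not exact). About 0.1 to 0.2 kg. Origin: centre of its underside, z up.
- shaker: Small white orbital shaker, fixed on the worktop: housing 188 mm (its x) by 132 mm (its y), deck 44 mm high, end blocks of the clamp to 60 mm. Origin: on the worktop straight below the platform's centre. Its -x axis points out of the end with the pull knob; the dark control strip is on its +y side. The clamp moves along its x axis.
- platform_centre (a point): Centre of the top of the small round platform (72 mm across, rubber mat, 64 mm above the worktop) on which the jar is to stand. Axes as the shaker's. Once the jaws bear, each 2 N at the knob beyond its drag puts 1 N of each jaw on the jar.
- pull_knob (a point): Middle of the grip of the black upright knob (20 mm diameter; top 18 mm above, top of its rod 24 mm below this point) beyond the shaker's -x end. It slides along the shaker's x with about 8 N of drag to an outer stop (fully open, 22 to 28 mm out from the start), stays where it is left and drives both jaws alike by rack and pinion. At start the clamp is too narrow for the jar.
- small_jar: Bystander: the smaller screw-top jar, 45 mm across, 64 mm tall. Origin: centre of its underside.
- dropper_bottle: Bystander: amber dropper bottle, 35 mm across, 115 mm tall. Origin: centre of its underside.
- dish: Bystander: open petri dish, 58 mm across, 13 mm tall. Origin: centre of its underside.
- clamp: The self-centring clamp: end blocks and guide rods fixed on the shaker, and two opposite jaws (uprights to 103 mm above the worktop, rubber V pads of 120 degrees that meet the jar 16 to 38 mm above the platform; open, they clear a centred jar by 15 mm). The knob is locked 0 to 15 mm along its threaded rod, differently each time, so where it stops on the jar must be felt. Origin: the shaker's.
Things that resemble listed ones, but are neither listed nor needed, are in the scene too. Leave any red look-alike of the sample_jar alone.

How it is judged:
At the end, for the whole second after the job is handed in: The larger jar stands upright (within 0.06 rad) on the platform (underside within 3 mm of its top), its axis within 4 mm of the platform's centre so no edge overhangs, at rest, and the clamp's jaws bear on it with more than 1.5 N in all with the knob let go (horizontal distance between sample_jar and platform_centre below 0.004 m and z of sample_jar in the frame of platform_centre between -0.003 and 0.003 m and angle between sample_jar's own z axis and vertical below 0.06 rad and contact force between sample_jar and clamp above 1.5 N and linear speed of sample_jar below 0.01 m/s); the robot touches nothing.
It fails at once if the clamp crushes the jar: its jaws bear on it with more than 14 N in all (contact force between sample_jar and clamp above 14 N).
It fails at once if the jar is dropped on the platform: it moves faster than 0.3 m/s within 12 mm of it (horizontal distance between sample_jar and platform_centre below 0.03 m and z of sample_jar in the frame of platform_centre below 0.012 m and linear speed of sample_jar above 0.3 m/s).
It fails at once if the jar is tipped over (angle between sample_jar's own z axis and vertical above 0.5 rad).
It fails at once if a bystander is knocked away (moved more than 20 mm) (distance of any of small_jar, dropper_bottle, dish from where it was at the start of the episode above 0.02 m).
It also fails if it takes over 58 s, if anything falls off the work surface, if the arm or the gripper's body presses on something with over 40 N, if the wrist force passes 120 N, or if a joint passes its speed limit or range.

## Working session

There is one attempt and no reset: what is moved stays moved. The work goes in short steps, Python scripts to look and compute and a tool call to move; the robot and the scene stay as the last step left them, time stands still between calls to the robot, and variables do not carry over. Pictures are saved under pics/ and viewed, at most 10 in all, crops included, and the job is handed in when it is done.

Besides the shell and the picture viewer there is one more tool, called after ">>>" as a command line: name --argument value ..., lists and objects as JSON in quotes. drive_tool: Moves the arm, as the interface text tells. Shifts and turns lie within -1 to 1; 1 stands for 250 mm of shift or 0.5 rad of turn. Its arguments: {"type":"object","properties":{"slide":{"type":"array","items":{"type":"array","items":{"type":"number"}}},"rotation":{"type":"array","items":{"type":"array","items":{"type":"number"}}},"gripper":{"type":"number"}},"required":["slide","rotation"]}

```bash
mkdir -p pics; cat > h.py <<'E'
import numpy as np, cv2
from scipy.spatial.transform import Rotation as R
from workcell import bot
def cam(n):
    c=bot.camera(n); np.savez(f'{n}.npz',**{k:np.array(v) for k,v in c.items()}); return c
def load(n): return dict(np.load(f'{n}.npz'))
def rot(c):
    o=np.array(c['orientation']); return R.from_quat(o).as_matrix() if o.size==4 else o.reshape(3,3)
def cloud(c):
    K=c['camera_matrix'];z=c['z_map'];v,u=np.mgrid[:z.shape[0],:z.shape[1]]
    p=np.stack([(u-K[0,2])/K[0,0]*z,-(v-K[1,2])/K[1,1]*z,-z],-1)
    P=p@rot(c).T+np.array(c['xyz']); P[z==0]=np.nan; return P
def ray(c,u,v,h):
    K=c['camera_matrix'];d=rot(c)@np.array([(u-K[0,2])/K[0,0],-(v-K[1,2])/K[1,1],-1]);o=np.array(c['xyz'])
    return o+d*(h-o[2])/d[2]
def save(n,im): cv2.imwrite(f'pics/{n}.png',cv2.cvtColor(im,cv2.COLOR_RGB2BGR))
E
python3 - <<'E'
from h import *
ims=[]
for n in ('top','side'):
    c=cam(n); print(n,c['xyz'],c['orientation'],c['camera_matrix'].tolist()); save(n+'0',c['image'])
print(bot.get_obs())
E
```

```text
top [ 0.31064911 -0.09738021  1.23176645] [ 0.06711003 -0.06834901 -0.69451259  0.71307567] [[535.8972291795873, 0.0, 285.5209120875249], [0.0, 535.8972291795873, 205.23176040907333], [0.0, 0.0, 1.0]]
side [0.21537291 0.64913694 0.71638718] [-0.09184384  0.41931946  0.88398759 -0.18520755] [[471.46930745699774, 0.0, 285.59418753618695], [0.0, 471.46930745699774, 205.9883578207431], [0.0, 0.0, 1.0]]
{'clock': 0.1, 'joint_pos': array([-1.18100070e+00,  2.41354247e-01,  3.87415406e-03,  1.33516399e+00,
        2.96623676e-05,  1.57080096e+00]), 'joint_vel': array([ 0.00106485, -0.00277558,  0.00314157, -0.00021055, -0.00152167,
       -0.00107479]), 'tau': array([ 1.11941277e-03, -3.73136902e+01,  2.53010774e+01,  1.08423375e-02,
        2.08534357e-04, -1.00619016e-05]), 'eef_pos': array([ 0.18980134, -0.46198686,  0.23049946]), 'tool_rot': array([ 9.81067497e-01,  1.93663918e-01, -1.64375524e-04, -9.09257481e-04]), 'ft_force': array([-0.76505168,  0.45045218, -0.29343386]), 'ft_torque': array([-0.0217178 , -0.00467616,  0.0038661 ]), 'grasp_force': 0.0, 'grip_width': 0.08557946916802094}
```

View pics/top0.png

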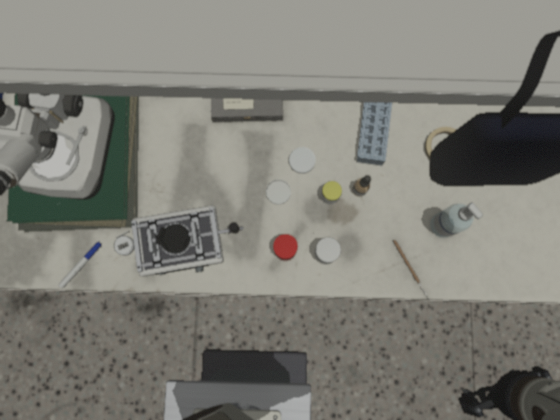

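View pics/side0.png

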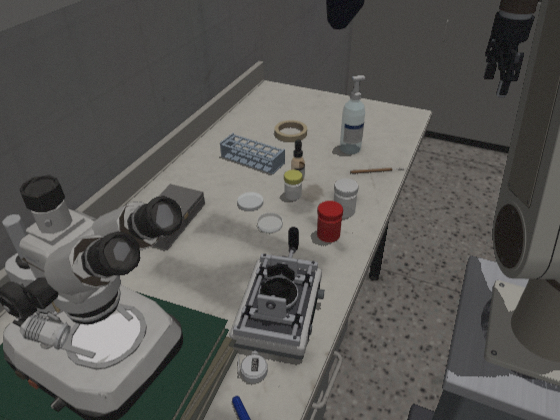

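Candidates in the top view are the white jar (328,250), the red jar (286,246) and the yellow-lidded small jar (332,191). The white jar fits: it has a white lid and is the larger non-red one. The shaker is at (177,240) and its knob at (234,228), pointing right. Next is a confirming crop plus measurement.

```bash
python3 - <<'E'
from h import *
t=load('top');s=load('side')
a=cv2.resize(t['image'][130:290,120:400],None,fx=2.5,fy=2.5,interpolation=cv2.INTER_CUBIC)
save('crop1',a)
P=cloud(t)
print('ray knob',ray(t,234,228,.08))
hsv=cv2.cvtColor(t['image'],cv2.COLOR_RGB2HSV)
# jar lid: points at height ~.08 near
for name,(u,v),lo,hi in [('jar',(328,250),.07,.09),('red',(286,246),.07,.09),('small',(332,191),.055,.075),('bottle',(364,185),.07,.13),('knob',(234,228),.05,.13),('plat',(176,239),.05,.07)]:
    w=P[v-22:v+23,u-22:u+23].reshape(-1,3); m=(w[:,2]>lo)&(w[:,2]<hi); q=w[m]
    print(name,m.sum(),np.nanmedian(q,0),np.percentile(q,2,0),np.percentile(q,98,0))
# housing
w=P[190:290,120:225]; z=w[...,2]; m=(z>.03)
pts=w[m][:,:2].astype(np.float32); print('house',cv2.minAreaRect(pts),m.sum())
for lo,hi in[(.035,.05),(.05,.061),(.061,.07),(.09,.115)]:
    m=(z>lo)&(z<hi); print(lo,m.sum(), cv2.minAreaRect(w[m][:,:2].astype(np.float32)))
E
```

```text
ray knob [0.48106655 0.01400867 0.08      ]
jar 497 [ 0.43899778 -0.19041316  0.07930397] [ 0.41501515 -0.21446057  0.0744025 ] [ 0.46369559 -0.16669571  0.0836043 ]
red 493 [ 0.44496257 -0.09767926  0.07914531] [ 0.42075849 -0.12161863  0.0742387 ] [ 0.46912404 -0.07381541  0.08374152]
small 312 [ 0.5738209  -0.19896688  0.06383817] [ 0.55458679 -0.21937681  0.05729862] [ 0.59381039 -0.17882005  0.06848837]
bottle 112 [ 0.58822937 -0.26770207  0.09723165] [ 0.58110654 -0.27926732  0.07461646] [ 0.59970775 -0.25854454  0.11662077]
knob 336 [0.47822886 0.05094971 0.06029322] [0.43635876 0.00122336 0.05187774] [0.52031487 0.06603321 0.10043562]
plat 1098 [0.45296092 0.14530203 0.06138086] [0.40846837 0.09450618 0.05196228] [0.50444395 0.19080796 0.06799574]
house ((0.4614911377429962, 0.15616892278194427), (0.24278631806373596, 0.18790842592716217), 82.28373718261719) 5593
0.035 2433 ((0.47865185141563416, 0.160063698887825), (0.19566214084625244, 0.22816546261310577), 4.349777698516846)
0.05 1349 ((0.45625653862953186, 0.13589632511138916), (0.11641009151935577, 0.20071424543857574), 10.675684928894043)
0.061 886 ((0.4891203045845032, 0.16219282150268555), (0.18368270993232727, 0.2076566219329834), 11.476646423339844)
0.09 603 ((0.474714457988739, 0.1886882781982422), (0.20423327386379242, 0.09395052492618561), 67.09857177734375)
```

View pics/crop1.png

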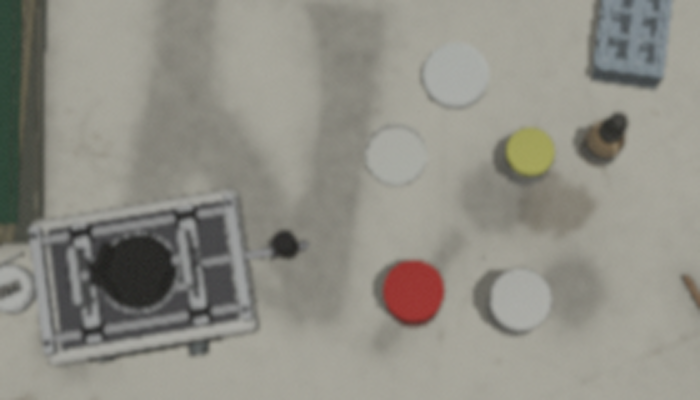

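The crop confirms it. The jar at crop (520,300) has a white lid of about 55 mm, larger than the yellow one at (530,152), and the red jar at (414,291) is the decoy. The platform is at crop (137,272) and the knob at (285,244). The jaws slide along an axis tilted about 10°. I'll move towards the knob now.

>>> drive_tool --slide '[[0.11,-0.09,0],[0.22,-0.17,0],[0.33,-0.26,0],[0.44,-0.35,0],[0.55,-0.43,0],[0.66,-0.52,0],[0.78,-0.6,0],[0.89,-0.69,0]]' --rotation '[[0,0,-0.12],[0,0,-0.25],[0,0,-0.37],[0,0,-0.5],[0,0,-0.62],[0,0,-0.75],[0,0,-0.87],[0,0,-1]]' --gripper 1

```text
clock: 1.1
eef_pos: [0.3306, -0.2172, 0.231]
tool_rot: [0.902, 0.431, -0.0, -0.0]
ft_force: [0.4, -0.9, 0.4]
grip_width: 0.0852
grasp_force: 0.0
```

```bash
cat >> h.py <<'E'
def plan(p,yaw,n=1):
    """scaled shift/turn; yaw = world heading (deg) of tool y, tool pointing down"""
    o=bot.get_obs(); Rm=R.from_quat(o['tool_rot']); d=Rm.inv().apply(np.array(p)-o['eef_pos'])/.25
    a=np.radians(yaw); y=np.array([np.cos(a),np.sin(a),0]);z=np.array([0,0,-1.]);T=R.from_matrix(np.stack([np.cross(y,z),y,z],1))
    r=(Rm.inv()*T).as_rotvec()/.5
    print('clk %.2f'%o['clock'],'pos',o['eef_pos'].round(4),'slide',d.round(3),'rot',r.round(3),'F',o['ft_force'].round(1))
E
python3 - <<'E'
from h import *
t=load('top')
plan([.47,.03,.25],10)
print('plat',ray(t,174.8,238.8,.064),'knobtop',ray(t,234,227.6,.09))
P=cloud(t)[218:238,226:245]; m=P[...,2]>.03; print(P[m].round(3)[::4])
E
```

```text
clk 1.10 pos [ 0.3306 -0.2172  0.231 ] slide [ 1.12  -0.187 -0.076] rot [-1.000e-03 -0.000e+00 -1.707e+00] F [ 0.4 -0.9  0.4]
plat [0.45609438 0.1441182  0.064     ] knobtop [0.48045595 0.01308006 0.09      ]
[[ 0.492  0.018  0.093]
 [ 0.49   0.02   0.094]
 [ 0.49   0.011  0.095]
 [ 0.487  0.017  0.101]
 [ 0.487  0.008  0.098]
 [ 0.484  0.018  0.103]
 [ 0.485  0.011  0.095]
 [ 0.483  0.023  0.097]
 [ 0.483  0.015  0.098]
 [ 0.483  0.006  0.097]
 [ 0.48   0.019  0.098]
 [ 0.481  0.01   0.098]
 [ 0.487  0.003  0.055]
 [ 0.478  0.021  0.098]
 [ 0.479  0.012  0.096]
 [ 0.479  0.004  0.094]
 [ 0.485 -0.001  0.055]
 [ 0.482  0.03   0.055]
 [ 0.476  0.016  0.101]
 [ 0.476  0.008  0.102]
 [ 0.482  0.003  0.059]
 [ 0.48   0.034  0.052]
 [ 0.477  0.023  0.08 ]
 [ 0.475  0.013  0.094]
 [ 0.478  0.006  0.071]
 [ 0.478  0.032  0.054]
 [ 0.473  0.019  0.087]
 [ 0.473  0.011  0.088]
 [ 0.476  0.035  0.047]
 [ 0.476  0.025  0.055]
 [ 0.473  0.012  0.073]
 [ 0.474  0.025  0.049]
 [ 0.474  0.012  0.052]]
```

>>> drive_tool --slide '[[0.12,-0.02,0],[0.25,-0.04,0],[0.37,-0.06,0],[0.5,-0.08,0],[0.62,-0.1,0],[0.75,-0.12,0],[0.87,-0.15,0],[1,-0.17,0]]' --rotation '[[0,0,-0.12],[0,0,-0.25],[0,0,-0.37],[0,0,-0.5],[0,0,-0.62],[0,0,-0.75],[0,0,-0.87],[0,0,-1]]'

```text
clock: 2.1
eef_pos: [0.4546, 0.0036, 0.2309]
tool_rot: [0.767, 0.641, -0.0, -0.0]
ft_force: [0.0, 0.3, -1.4]
grip_width: 0.0858
grasp_force: 0.0
```

```bash
python3 - <<'E'
from h import *
plan([.481,.013,.19],10.3)
c=cam('wrist'); save('w1',c['image']); print(c['xyz'],rot(c).round(3).tolist())
E
```

```text
clk 2.10 pos [0.4546 0.0036 0.2309] slide [0.056 0.097 0.164] rot [-0.002  0.    -0.717] F [ 0.   0.3 -1.4]
[0.46640209 0.07202524 0.37313243] [[0.984, 0.171, 0.048], [-0.178, 0.948, 0.265], [-0.001, -0.269, 0.963]]
```

View pics/w1.png

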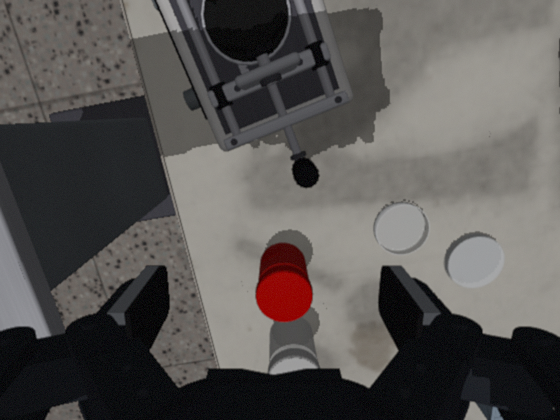

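The wrist view shows the knob at (306,173), the end block's bolts at (233,142) and (344,98), and the red decoy at (284,290). I'll use it to refine.

```bash
python3 - <<'E'
from h import *
c=load('wrist'); P=cloud(c)
w=P[150:195,285:325]; m=(w[...,2]>.085)&(w[...,2]<.11); q=w[m]; print(m.sum(),q.min(0),q.max(0),np.median(q,0))
a=ray(c,233,142,.06);b=ray(c,344,98,.06);print(a,b,np.degrees(np.arctan2(*(b-a)[[1,0]])),(a+b)/2)
print(ray(c,305,178,.097),P[90,276],P[140,293])
E
```

```text
532 [0.47287395 0.00915454 0.08520003] [0.49353203 0.02899457 0.09966441] [0.48284984 0.01992256 0.09706483]
[0.42664096 0.05272496 0.06      ] [0.52688595 0.07198119 0.06      ] 10.87359444470544 [0.47676345 0.06235308 0.06      ]
[0.48172723 0.01729638 0.097     ] [0.47136465 0.08878298 0.05562772] [0.4788024  0.04472911 0.05576639]
```

>>> drive_tool --slide '[[0.02,0.03,0.05],[0.04,0.06,0.12],[0.06,0.09,0.2],[0.073,0.1,0.3],[0.073,0.1,0.4],[0.073,0.1,0.5],[0.073,0.1,0.6],[0.073,0.1,0.667]]' --rotation '[[0,0,-0.18],[0,0,-0.36],[0,0,-0.54],[0,0,-0.73],[0,0,-0.73],[0,0,-0.73],[0,0,-0.73],[0,0,-0.73]]'

```text
clock: 3.15
eef_pos: [0.4814, 0.0159, 0.063]
tool_rot: [0.639, 0.769, -0.001, -0.001]
ft_force: [0.2, 0.5, -1.3]
grip_width: 0.0852
grasp_force: 0.0
```

>>> drive_tool --slide '[[0,0,0],[0,0,0],[0,0,0],[0,0,0],[0,0,0],[0,0,0],[0,0,0],[0,0,0]]' --rotation '[[0,0,0],[0,0,0],[0,0,0],[0,0,0],[0,0,0],[0,0,0],[0,0,0],[0,0,0]]' --gripper 0

```text
clock: 4.15
eef_pos: [0.4838, 0.0161, 0.0655]
tool_rot: [0.639, 0.769, 0.001, 0.001]
ft_force: [1.3, 0.8, 5.5]
grip_width: 0.018
grasp_force: 58.7
```

>>> drive_tool --slide '[[-0.01,0,0],[-0.02,0,0],[-0.03,0,0],[-0.045,0,0],[-0.06,0,0],[-0.07,0,0],[-0.08,0,0],[-0.088,0,0]]' --rotation '[[0,0,0],[0,0,0],[0,0,0],[0,0,0],[0,0,0],[0,0,0],[0,0,0],[0,0,0]]'

```text
clock: 5.15
eef_pos: [0.4875, -0.0026, 0.0654]
tool_rot: [0.638, 0.77, 0.003, -0.001]
ft_force: [1.7, 8.8, 6.0]
grip_width: 0.0182
grasp_force: 58.9
```

>>> drive_tool --slide '[[-0.001,0,0],[-0.002,0,0],[-0.004,0,0],[-0.006,0,0],[-0.008,0,0],[-0.01,0,0],[-0.011,0,0],[-0.012,0,0]]' --rotation '[[0,0,0],[0,0,0],[0,0,0],[0,0,0],[0,0,0],[0,0,0],[0,0,0],[0,0,0]]'

```text
clock: 6.15
eef_pos: [0.4881, -0.0057, 0.0654]
tool_rot: [0.638, 0.77, 0.003, -0.001]
ft_force: [0.3, 8.6, 6.9]
grip_width: 0.0181
grasp_force: 58.8
```

>>> drive_tool --slide '[[-0.002,0,0],[-0.004,0,0],[-0.006,0,0],[-0.008,0,0],[-0.01,0,0],[-0.012,0,0],[-0.014,0,0],[-0.016,0,0]]' --rotation '[[0,0,0],[0,0,0],[0,0,0],[0,0,0],[0,0,0],[0,0,0],[0,0,0],[0,0,0]]'

```text
clock: 7.15
eef_pos: [0.4884, -0.0074, 0.0654]
tool_rot: [0.638, 0.77, 0.005, -0.003]
ft_force: [0.4, 16.1, 6.9]
grip_width: 0.0183
grasp_force: 58.9
```

>>> drive_tool --slide '[[0,0,0],[0,0,0],[0,0,0],[0,0,-0.1],[0,0,-0.25],[0.05,0,-0.45],[0.15,0,-0.62],[0.2,0,-0.7]]' --rotation '[[0,0,0],[0,0,0],[0,0,0],[0,0,0],[0,0,0],[0,0,0],[0,0,0],[0,0,0]]' --gripper 1

```text
clock: 8.15
eef_pos: [0.4794, 0.0372, 0.2422]
tool_rot: [0.639, 0.769, 0.001, 0.001]
ft_force: [0.6, 0.1, -1.3]
grip_width: 0.0855
grasp_force: 0.0
```

```bash
python3 - <<'E'
from h import *
plan([.44,-.19,.15],10.7)
c=cam('wrist'); save('w2',c['image']); t=cam('top')
E
```

```text
clk 8.15 pos [0.4794 0.0372 0.2422] slide [-0.864 -0.323  0.368] rot [ 0.008  0.001 -0.006] F [ 0.6  0.1 -1.3]
```

View pics/w2.png

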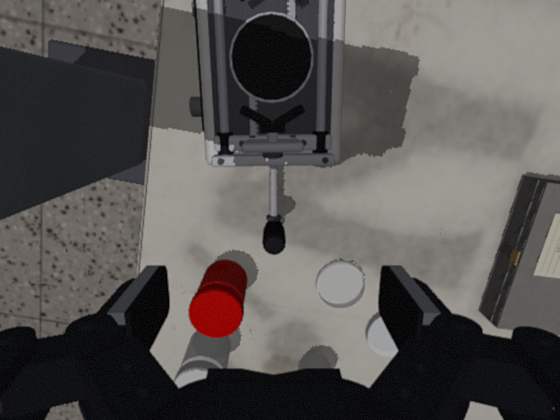

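The clamp is open: the platform disc is at (271,57), the jaws are clear of it, and the knob is at (274,235). I'll compute the platform centre and start moving to the jar.

```bash
python3 - <<'E'
from h import *
c=load('wrist'); g=cv2.cvtColor(c['image'],cv2.COLOR_RGB2GRAY)
m=(g<45).astype(np.uint8); n,l,s,ct=cv2.connectedComponentsWithStats(m); k=l[57,271]; print(s[k],ct[k])
cn=max(cv2.findContours((l==k).astype(np.uint8),0,1)[0],key=len); e=cv2.fitEllipse(cn); print(e)
print('plat wrist',ray(c,*e[0],.064))
w=cloud(c)[30:85,245:298]; print('z',np.nanmedian(w[...,2]))
a=ray(c,221,161,.06);b=ray(c,324,159,.06);print((a+b)/2,np.degrees(np.arctan2(*(b-a)[[1,0]])))
print('knob now',ray(c,274,240,.097))
t=load('top');P=cloud(t);gt=cv2.cvtColor(t['image'],cv2.COLOR_RGB2GRAY)
hs=cv2.cvtColor(t['image'],cv2.COLOR_RGB2HSV)
w=P[225:275,303:353];q=w[(w[...,2]>.072)&(w[...,2]<.09)];print('jar',len(q),(q.min(0)+q.max(0))/2,cv2.minEnclosingCircle(q[:,:2].astype(np.float32)))
E
```

```text
[ 232   15   79   85 5253] [270.98001142  56.91243099]
((270.98846435546875, 56.91835403442383), (77.9634780883789, 83.92290496826172), 177.779541015625)
plat wrist [0.45718878 0.14846978 0.064     ]
z 0.06363938334529756
[0.47435123 0.06289571 0.06      ] 11.628262670669137
knob now [ 4.87329979e-01 -2.28540562e-04  9.70000000e-02]
jar 496 [ 0.43918419 -0.19057256  0.07846264] ((0.43984976410865784, -0.1902577131986618), 0.02731608785688877)
```

>>> drive_tool --slide '[[-0.11,-0.04,0],[-0.22,-0.08,0],[-0.32,-0.12,0],[-0.43,-0.16,0],[-0.54,-0.2,0],[-0.65,-0.24,0.05],[-0.76,-0.28,0.1],[-0.864,-0.323,0.2]]' --rotation '[[0,0,0],[0,0,0],[0,0,0],[0,0,0],[0,0,0],[0,0,0],[0,0,0],[0.008,0,0]]'

```text
clock: 9.25
eef_pos: [0.4381, -0.1922, 0.1882]
tool_rot: [0.64, 0.769, -0.002, -0.001]
ft_force: [0.8, -0.0, -0.6]
grip_width: 0.0851
grasp_force: 0.0
```

```bash
python3 - <<'E'
from h import *
cam('side')
def ell(c,m,seed=None):
    cs=cv2.findContours(m.astype(np.uint8),0,1)[0]; k=max(cs,key=cv2.contourArea); return cv2.fitEllipse(k)
for n in('top','side','wrist'):
    c=load(n); P=cloud(c); h=cv2.cvtColor(c['image'],cv2.COLOR_RGB2HSV); g=cv2.cvtColor(c['image'],cv2.COLOR_RGB2GRAY)
    red=((h[...,0]<8)|(h[...,0]>172))&(h[...,1]>150)
    near=lambda x,y,r:np.hypot(P[...,0]-x,P[...,1]-y)<r
    m=red&(P[...,2]>.074)&(P[...,2]<.088)&near(.445,-.098,.05)
    e=ell(c,m); print(n,'red',ray(c,*e[0],.08).round(4),m.sum())
    m=(g<50)&(P[...,2]>.055)&(P[...,2]<.072)&near(.456,.146,.042)
    if m.sum()>50:
        e=ell(c,m); print('  plat',ray(c,*e[0],.064).round(4),m.sum(),np.round(e[1],1),e[0])
    m=(h[...,1]<60)&(g>100)&(P[...,2]>.072)&(P[...,2]<.09)&near(.4395,-.19,.035)
    if m.sum()>50:
        e=ell(c,m); print('  jar',ray(c,*e[0],.08).round(4),m.sum(),np.round(e[1],1))
plan([.4393,-.1903,.05],10.7)
E
```

```text
top red [ 0.444  -0.0974  0.08  ] 427
  jar [ 0.4392 -0.1901  0.08  ] 496 [24.1 24.5]
side red [ 0.4449 -0.091   0.08  ] 315
  plat [0.4582 0.1397 0.064 ] 625 [22.9 35.9] (279.2808837890625, 289.0644226074219)
  jar [ 0.441  -0.1989  0.08  ] 140 [ 7.3 22.3]
wrist red [ 0.4462 -0.0907  0.08  ] 2112
  plat [0.4572 0.1485 0.064 ] 5253 [78.1 84.1] (271.01483154296875, 56.90770721435547)
  jar [ 0.4302 -0.1694  0.08  ] 367 [12.8 35.1]
clk 9.30 pos [ 0.4354 -0.1939  0.1843] slide [0.011 0.024 0.537] rot [-0.023 -0.003 -0.013] F [-1.  -1.5 -2.3]
```

>>> drive_tool --slide '[[0.01,0.02,0],[0.012,0.024,0.08],[0.012,0.024,0.17],[0.012,0.024,0.27],[0.012,0.024,0.37],[0.012,0.024,0.46],[0.012,0.024,0.52],[0.012,0.024,0.545]]' --rotation '[[-0.01,0,0],[-0.01,0,0],[-0.01,0,0],[-0.01,0,0],[-0.01,0,0],[-0.01,0,0],[-0.01,0,0],[-0.01,0,0]]'

```text
clock: 10.3
eef_pos: [0.4437, -0.1855, 0.0527]
tool_rot: [0.639, 0.769, 0.0, -0.0]
ft_force: [0.8, -0.2, 0.1]
grip_width: 0.0857
grasp_force: 0.0
```

```bash
python3 - <<'E'
from h import *
plan([.4393,-.1903,.047],10.7)
c=cam('top'); K=c['image'][205:275,125:245]; g=cv2.cvtColor(c['image'],cv2.COLOR_RGB2GRAY)
for th in(35,45,55):
    m=(g<th).astype(np.uint8); n,l,s,ct=cv2.connectedComponentsWithStats(m); k=l[239,176]
    if k: 
        cn=max(cv2.findContours((l==k).astype(np.uint8),0,1)[0],key=len); e=cv2.fitEllipse(cn); print(th,s[k],e,ray(c,*e[0],.064))
save('t2',cv2.resize(K,None,fx=6,fy=6,interpolation=cv2.INTER_CUBIC))
E
```

```text
clk 10.30 pos [ 0.4437 -0.1855  0.0527] slide [-0.016 -0.021  0.023] rot [ 0.001 -0.002 -0.003] F [ 0.8 -0.2  0.1]
45 [162 226  27  26 536] ((175.02911376953125, 238.36865234375), (25.056428909301758, 26.41000747680664), 68.79541778564453) [0.45705778 0.14367883 0.064     ]
55 [161 225  29  28 612] ((174.92861938476562, 238.32325744628906), (26.370052337646484, 27.751235961914062), 71.4539794921875) [0.45715195 0.14390533 0.064     ]
```

View pics/t2.png

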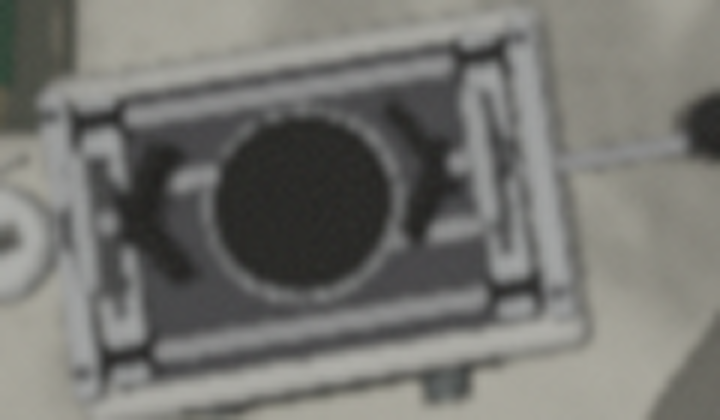

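Both V jaws are clear of the disc, which is at crop (303,203). Top view gives the platform centre as (0.457,0.144). I'll correct the pose, then grip the lid.

>>> drive_tool --slide '[[-0.008,-0.01,0.01],[-0.016,-0.02,0.02],[-0.016,-0.02,0.023],[-0.016,-0.02,0.023],[-0.016,-0.02,0.023],[-0.016,-0.02,0.023],[-0.016,-0.02,0.023],[-0.016,-0.02,0.023]]' --rotation '[[0,0,0],[0,0,0],[0,0,0],[0,0,0],[0,0,0],[0,0,0],[0,0,0],[0,0,0]]'

```text
clock: 11.35
eef_pos: [0.4394, -0.1913, 0.0475]
tool_rot: [0.639, 0.769, 0.0, 0.0]
ft_force: [0.0, 0.4, -0.8]
grip_width: 0.0854
grasp_force: 0.0
```

>>> drive_tool --slide '[[0,0,0],[0,0,0],[0,0,0],[0,0,0],[0,0,0],[0,0,0],[0,0,0],[0,0,0]]' --rotation '[[0,0,0],[0,0,0],[0,0,0],[0,0,0],[0,0,0],[0,0,0],[0,0,0],[0,0,0]]' --gripper 0

```text
clock: 12.35
eef_pos: [0.4397, -0.1915, 0.0479]
tool_rot: [0.639, 0.769, 0.0, 0.001]
ft_force: [-0.7, 0.4, 5.2]
grip_width: 0.0538
grasp_force: 62.3
```

>>> drive_tool --slide '[[0,0,-0.03],[0,0,-0.1],[0,0,-0.18],[0,0,-0.27],[0,0,-0.36],[0,0,-0.44],[0,0,-0.48],[0,0,-0.48]]' --rotation '[[0,0,0],[0,0,0],[0,0,0],[0,0,0],[0,0,0],[0,0,0],[0,0,0],[0,0,0]]'

```text
clock: 13.35
eef_pos: [0.4395, -0.1914, 0.1677]
tool_rot: [0.639, 0.769, 0.0, 0.001]
ft_force: [0.2, -0.9, -1.5]
grip_width: 0.0535
grasp_force: 63.3
```

```bash
python3 - <<'E'
from h import *
plan([.457,.144,.175],10.9)
c=cam('side'); save('s2',cv2.resize(c['image'][100:320,200:420],None,fx=2.5,fy=2.5))
E
```

```text
clk 13.35 pos [ 0.4395 -0.1914  0.1677] slide [ 1.306  0.314 -0.029] rot [ 0.003  0.001 -0.013] F [ 0.2 -0.9 -1.5]
```

View pics/s2.png

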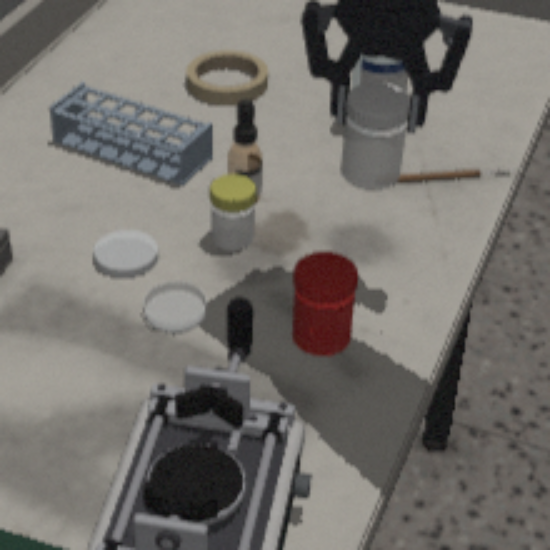

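The jar is held upright at crop (375,150). I'll carry it over to the platform.

>>> drive_tool --slide '[[0.03,0.01,-0.03],[0.09,0.02,-0.06],[0.18,0.04,-0.09],[0.28,0.07,-0.09],[0.38,0.09,-0.09],[0.48,0.12,-0.09],[0.58,0.14,-0.09],[0.68,0.165,-0.09]]' --rotation '[[0,0,0],[0,0,0],[0,0,0],[0,0,0],[0,0,0],[0,0,0],[0,0,0],[0,0,0]]'

```text
clock: 14.4
eef_pos: [0.4483, -0.0148, 0.1904]
tool_rot: [0.639, 0.769, 0.001, 0.0]
ft_force: [0.4, -0.2, -2.4]
grip_width: 0.0536
grasp_force: 63.3
```

>>> drive_tool --slide '[[0.12,0.03,0],[0.24,0.06,0],[0.36,0.09,0],[0.48,0.115,0],[0.56,0.135,0],[0.61,0.15,0],[0.624,0.152,0],[0.624,0.152,0]]' --rotation '[[0,0,0],[0,0,0],[0,0,0],[0,0,0],[0,0,0],[0,0,0],[0,0,0],[0,0,0]]'

```text
clock: 15.4
eef_pos: [0.4573, 0.1435, 0.1901]
tool_rot: [0.639, 0.769, 0.0, 0.0]
ft_force: [-0.2, -0.3, -1.7]
grip_width: 0.0534
grasp_force: 63.3
```

```bash
python3 - <<'E'
from h import *
plan([.4577,.1435,.1155],10.9); print(R.from_quat(bot.get_obs()['tool_rot']).as_matrix()[:,2])
E
```

```text
clk 15.40 pos [0.4573 0.1435 0.1901] slide [-0.     0.001  0.298] rot [ 0.001  0.001 -0.012] F [-0.2 -0.3 -1.7]
[ 6.78055344e-04 -2.39582371e-04 -9.99999741e-01]
```

>>> drive_tool --slide '[[0,0,0.04],[0,0,0.09],[0,0,0.14],[0,0,0.19],[0,0,0.23],[0,0,0.26],[0,0,0.28],[0,0,0.29]]' --rotation '[[0,0,0],[0,0,0],[0,0,0],[0,0,0],[0,0,0],[0,0,0],[0,0,0],[0,0,0]]'

```text
clock: 16.4
eef_pos: [0.4577, 0.1437, 0.1174]
tool_rot: [0.639, 0.769, 0.0, 0.0]
ft_force: [0.1, -0.6, -2.1]
grip_width: 0.0533
grasp_force: 63.3
```

```bash
python3 - <<'E'
from h import *
plan([.4577,.1435,.112],10.9)
a=cam('side')['image'][215:355,200:350]; b=cam('wrist')['image']
save('p1',np.hstack([cv2.resize(a,(450,420)),b[:, 100:450]]))
E
```

```text
clk 16.40 pos [0.4577 0.1437 0.1174] slide [-0.001 -0.     0.022] rot [ 0.002 -0.    -0.012] F [ 0.1 -0.6 -2.1]
```

View pics/p1.png

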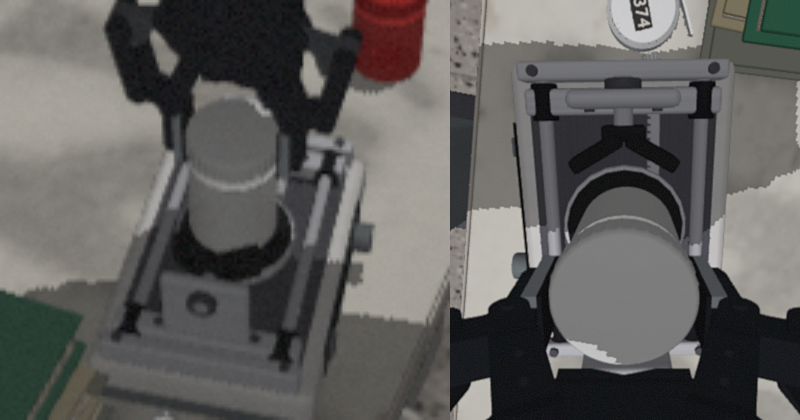

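```bash
python3 - <<'E'
from h import *
c=load('wrist'); g=cv2.cvtColor(c['image'],cv2.COLOR_RGB2GRAY); print(c['xyz'])
print([int(x) for x in g[162:225,274]])
for r,z in((170,.064),(172,.064),(188,.0695),(190,.0695),(192,.0695)): print(r,ray(c,274,r,z).round(4))
E
```

```text
[0.44451994 0.21203457 0.25954719]
[45, 46, 57, 85, 100, 112, 115, 95, 53, 22, 15, 21, 15, 19, 19, 21, 22, 20, 20, 16, 19, 16, 22, 17, 42, 86, 95, 96, 93, 93, 93, 95, 95, 93, 92, 95, 93, 92, 92, 92, 93, 95, 93, 92, 92, 93, 93, 92, 92, 94, 91, 93, 101, 130, 145, 143, 116, 96, 91, 92, 93, 95, 94]
170 [0.4508 0.181  0.064 ]
172 [0.451  0.1799 0.064 ]
188 [0.4525 0.1721 0.0695]
190 [0.4527 0.171  0.0695]
192 [0.4529 0.1699 0.0695]
```

>>> drive_tool --slide '[[0,0,0.003],[0,0,0.006],[0,0,0.009],[0,0,0.012],[0,0,0.014],[0,0,0.016],[0,0,0.018],[0,0,0.018]]' --rotation '[[0,0,0],[0,0,0],[0,0,0],[0,0,0],[0,0,0],[0,0,0],[0,0,0],[0,0,0]]'

```text
clock: 17.5
eef_pos: [0.4576, 0.1437, 0.113]
tool_rot: [0.639, 0.769, 0.0, 0.0]
ft_force: [0.3, 0.1, -1.5]
grip_width: 0.0533
grasp_force: 63.3
```

Wrist view puts the jar and platform centres within about 1 mm of each other. I'll lower to contact.

>>> drive_tool --slide '[[0,0,0.001],[0,0,0.002],[0,0,0.003],[0,0,0.004],[0,0,0.005],[0,0,0.006],[0,0,0.007],[0,0,0.008]]' --rotation '[[0,0,0],[0,0,0],[0,0,0],[0,0,0],[0,0,0],[0,0,0],[0,0,0],[0,0,0]]'

```text
clock: 18.5
eef_pos: [0.4577, 0.1438, 0.1119]
tool_rot: [0.639, 0.769, 0.001, 0.0]
ft_force: [-3.1, 0.1, 6.4]
grip_width: 0.0535
grasp_force: 64.1
```

>>> drive_tool --slide '[[0,0,0],[0,0,0],[0,0,0],[0,0,0],[0,0,0],[0,0,-0.05],[0,0,-0.12],[0,0,-0.2]]' --rotation '[[0,0,0],[0,0,0],[0,0,0],[0,0,0],[0,0,0],[0,0,0],[0,0,0],[0,0,0]]' --gripper 1

```text
clock: 19.5
eef_pos: [0.4576, 0.1437, 0.1623]
tool_rot: [0.639, 0.769, 0.001, 0.0]
ft_force: [0.5, 0.1, 0.9]
grip_width: 0.085
grasp_force: 0.0
```

>>> drive_tool --slide '[[0,0,-0.1],[0,0,-0.2],[-0.1,0,-0.23],[-0.2,0,-0.23],[-0.3,0,-0.23],[-0.4,0,-0.23],[-0.5,0,-0.23],[-0.6,0,-0.23]]' --rotation '[[0,0,0],[0,0,0],[0,0,0],[0,0,0],[0,0,0],[0,0,0],[0,0,0],[0,0,0]]' --gripper 0.6

```text
clock: 20.5
eef_pos: [0.4853, -0.0046, 0.2197]
tool_rot: [0.639, 0.769, 0.001, 0.001]
ft_force: [0.2, -0.3, 0.3]
grip_width: 0.051
grasp_force: 0.0
```

```bash
python3 - <<'E'
from h import *
plan([.488,-.0075,.064],10.7)
c=cam('top'); P=cloud(c); w=P[215:265,150:200]; q=w[(w[...,2]>.135)&(w[...,2]<.155)]; print('jar',len(q),q[:,2].mean() if len(q) else 0,cv2.minEnclosingCircle(q[:,:2].astype(np.float32)) if len(q) else 0)
E
```

```text
clk 20.50 pos [ 0.4853 -0.0046  0.2197] slide [-0.013  0.007  0.623] rot [ 0.005  0.    -0.005] F [ 0.2 -0.3  0.3]
jar 0 0 0
```

>>> drive_tool --slide '[[-0.01,0.007,0.03],[-0.013,0.007,0.12],[-0.013,0.007,0.22],[-0.013,0.007,0.32],[-0.013,0.007,0.42],[-0.013,0.007,0.52],[-0.013,0.007,0.6],[-0.013,0.007,0.62]]' --rotation '[[0,0,0],[0,0,0],[0,0,0],[0,0,0],[0,0,0],[0,0,0],[0,0,0],[0,0,0]]'

```text
clock: 21.55
eef_pos: [0.4861, -0.0059, 0.0623]
tool_rot: [0.639, 0.769, -0.001, -0.001]
ft_force: [-0.8, 0.1, -0.6]
grip_width: 0.0516
grasp_force: 0.0
```

>>> drive_tool --slide '[[0,0,0],[0,0,0],[0,0,0],[0,0,0],[0,0,0],[0,0,0],[0,0,0],[0,0,0]]' --rotation '[[0,0,0],[0,0,0],[0,0,0],[0,0,0],[0,0,0],[0,0,0],[0,0,0],[0,0,0]]' --gripper 0

```text
clock: 22.55
eef_pos: [0.4883, -0.0064, 0.0645]
tool_rot: [0.639, 0.769, 0.001, 0.001]
ft_force: [0.5, 1.7, 5.9]
grip_width: 0.0187
grasp_force: 59.0
```

>>> drive_tool --slide '[[0.005,0,0],[0.01,0,0],[0.015,0,0],[0.02,0,0],[0.025,0,0],[0.03,0,0],[0.035,0,0],[0.04,0,0]]' --rotation '[[0,0,0],[0,0,0],[0,0,0],[0,0,0],[0,0,0],[0,0,0],[0,0,0],[0,0,0]]'

```text
clock: 23.55
eef_pos: [0.487, -0.0, 0.0646]
tool_rot: [0.64, 0.768, -0.001, 0.004]
ft_force: [1.2, -8.0, 5.3]
grip_width: 0.0184
grasp_force: 59.0
```

>>> drive_tool --slide '[[0.003,0,0],[0.006,0,0],[0.009,0,0],[0.012,0,0],[0.015,0,0],[0.018,0,0],[0.02,0,0],[0.02,0,0]]' --rotation '[[0,0,0],[0,0,0],[0,0,0],[0,0,0],[0,0,0],[0,0,0],[0,0,0],[0,0,0]]'

```text
clock: 24.55
eef_pos: [0.486, 0.0051, 0.0646]
tool_rot: [0.64, 0.768, -0.001, 0.003]
ft_force: [0.9, -7.6, 5.8]
grip_width: 0.0186
grasp_force: 59.0
```

>>> drive_tool --slide '[[0.001,0,0],[0.002,0,0],[0.003,0,0],[0.004,0,0],[0.005,0,0],[0.006,0,0],[0.007,0,0],[0.007,0,0]]' --rotation '[[0,0,0],[0,0,0],[0,0,0],[0,0,0],[0,0,0],[0,0,0],[0,0,0],[0,0,0]]'

```text
clock: 25.55
eef_pos: [0.4857, 0.0068, 0.0646]
tool_rot: [0.64, 0.768, -0.001, 0.003]
ft_force: [0.9, -7.3, 6.1]
grip_width: 0.0183
grasp_force: 59.0
```

>>> drive_tool --slide '[[0.001,0,0],[0.002,0,0],[0.003,0,0],[0.004,0,0],[0.005,0,0],[0.006,0,0],[0.006,0,0],[0.006,0,0]]' --rotation '[[0,0,0],[0,0,0],[0,0,0],[0,0,0],[0,0,0],[0,0,0],[0,0,0],[0,0,0]]'

```text
clock: 26.55
eef_pos: [0.4854, 0.0082, 0.0646]
tool_rot: [0.64, 0.768, -0.001, 0.003]
ft_force: [0.9, -8.1, 5.1]
grip_width: 0.0181
grasp_force: 59.0
```

>>> drive_tool --slide '[[0.001,0,0],[0.002,0,0],[0.003,0,0],[0.004,0,0],[0.005,0,0],[0.006,0,0],[0.006,0,0],[0.006,0,0]]' --rotation '[[0,0,0],[0,0,0],[0,0,0],[0,0,0],[0,0,0],[0,0,0],[0,0,0],[0,0,0]]'

```text
clock: 27.55
eef_pos: [0.4851, 0.0097, 0.0646]
tool_rot: [0.64, 0.768, -0.001, 0.003]
ft_force: [0.3, -8.2, 6.0]
grip_width: 0.0183
grasp_force: 59.0
```

>>> drive_tool --slide '[[0.001,0,0],[0.002,0,0],[0.003,0,0],[0.004,0,0],[0.005,0,0],[0.006,0,0],[0.006,0,0],[0.006,0,0]]' --rotation '[[0,0,0],[0,0,0],[0,0,0],[0,0,0],[0,0,0],[0,0,0],[0,0,0],[0,0,0]]'

```text
clock: 28.55
eef_pos: [0.4848, 0.0112, 0.0646]
tool_rot: [0.64, 0.768, -0.001, 0.003]
ft_force: [0.8, -8.4, 5.1]
grip_width: 0.0182
grasp_force: 59.0
```

>>> drive_tool --slide '[[0.001,0,0],[0.002,0,0],[0.003,0,0],[0.004,0,0],[0.005,0,0],[0.006,0,0],[0.006,0,0],[0.006,0,0]]' --rotation '[[0,0,0],[0,0,0],[0,0,0],[0,0,0],[0,0,0],[0,0,0],[0,0,0],[0,0,0]]'

```text
clock: 29.55
eef_pos: [0.4846, 0.0127, 0.0646]
tool_rot: [0.64, 0.768, -0.001, 0.003]
ft_force: [0.2, -7.9, 6.9]
grip_width: 0.0182
grasp_force: 59.0
```

```bash
python3 - <<'E'
from h import *
a=cam('side')['image'][200:360,190:350]; b=cam('wrist')['image']
save('p2',np.hstack([cv2.resize(a,(420,420)),b[:,100:470]]))
E
```

```text
(no output)
```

View pics/p2.png

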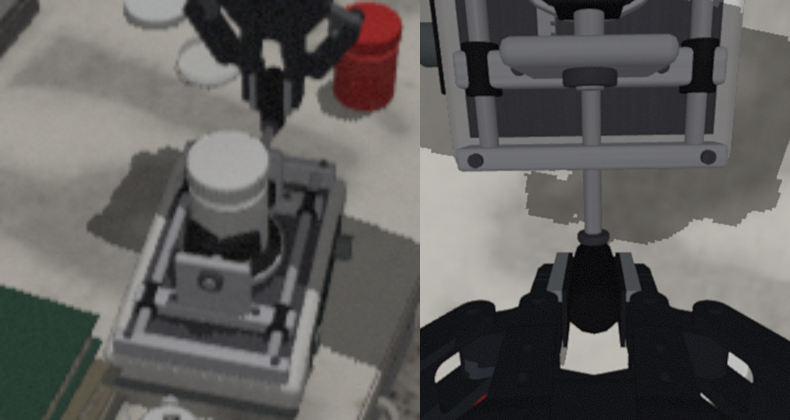

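The jar stands upright between nearly closed jaws, and the knob is firmly gripped. I'll continue in small steps.

>>> drive_tool --slide '[[0.001,0,0],[0.002,0,0],[0.003,0,0],[0.004,0,0],[0.005,0,0],[0.006,0,0],[0.006,0,0],[0.006,0,0]]' --rotation '[[0,0,0],[0,0,0],[0,0,0],[0,0,0],[0,0,0],[0,0,0],[0,0,0],[0,0,0]]'

```text
clock: 30.65
eef_pos: [0.4844, 0.0136, 0.0646]
tool_rot: [0.64, 0.768, -0.002, 0.004]
ft_force: [0.6, -10.8, 5.2]
grip_width: 0.0185
grasp_force: 59.1
```

>>> drive_tool --slide '[[0.001,0,0],[0.002,0,0],[0.003,0,0],[0.004,0,0],[0.004,0,0],[0.004,0,0],[0.004,0,0],[0.004,0,0]]' --rotation '[[0,0,0],[0,0,0],[0,0,0],[0,0,0],[0,0,0],[0,0,0],[0,0,0],[0,0,0]]'

```text
clock: 31.65
eef_pos: [0.4843, 0.0136, 0.0647]
tool_rot: [0.64, 0.768, -0.002, 0.005]
ft_force: [1.4, -12.8, 6.1]
grip_width: 0.0183
grasp_force: 59.0
```

~2.2 N/mm; 1.3 mm more for about 16 N.

>>> drive_tool --slide '[[0.001,0,0],[0.002,0,0],[0.003,0,0],[0.004,0,0],[0.005,0,0],[0.005,0,0],[0.005,0,0],[0.005,0,0]]' --rotation '[[0,0,0],[0,0,0],[0,0,0],[0,0,0],[0,0,0],[0,0,0],[0,0,0],[0,0,0]]'

```text
clock: 32.65
eef_pos: [0.4843, 0.0137, 0.0647]
tool_rot: [0.641, 0.768, -0.003, 0.006]
ft_force: [1.4, -15.8, 5.1]
grip_width: 0.0182
grasp_force: 59.0
```

>>> drive_tool --slide '[[0,0,0],[0,0,0],[0,0,0],[0,0,0],[0,0,-0.05],[0,0,-0.15],[0,0,-0.3],[0,0,-0.45]]' --rotation '[[0,0,0],[0,0,0],[0,0,0],[0,0,0],[0,0,0],[0,0,0],[0,0,0],[0,0,0]]' --gripper 0.7

```text
clock: 33.65
eef_pos: [0.4824, 0.0195, 0.178]
tool_rot: [0.639, 0.769, 0.001, 0.0]
ft_force: [-0.0, 0.2, -0.6]
grip_width: 0.0599
grasp_force: 0.0
```

>>> drive_tool --slide '[[0,0,-0.1],[-0.1,0,-0.2],[-0.2,0,-0.2],[-0.3,0,-0.2],[-0.4,0,-0.2],[-0.4,0,-0.2],[-0.4,0,-0.2],[-0.4,0,-0.2]]' --rotation '[[0,0,0],[0,0,0],[0,0,0],[0,0,0],[0,0,0],[0,0,0],[0,0,0],[0,0,0]]'

```text
clock: 34.65
eef_pos: [0.5006, -0.0782, 0.2264]
tool_rot: [0.639, 0.769, 0.001, 0.0]
ft_force: [0.1, 0.3, -0.7]
grip_width: 0.0598
grasp_force: 0.0
```

```bash
python3 - <<'E'
from h import *
print(bot.get_obs()['ft_force'])
a=cam('side')['image'][200:360,190:350]; t=cam('top'); b=t['image'][190:290,110:250]
P=cloud(t); w=P[200:275,130:215]; q=w[(w[...,2]>.135)&(w[...,2]<.155)]; print(len(q),np.median(q,0),cv2.minEnclosingCircle(q[:,:2].astype(np.float32)) if len(q) else 0)
save('p3',np.hstack([cv2.resize(a,(300,300)),cv2.resize(b,(420,300))]))
E
```

```text
[ 0.10122622  0.29441125 -0.70532771]
555 [0.45742299 0.1434189  0.14306415] ((0.45804136991500854, 0.1442611962556839), 0.027436425909399986)
```

View pics/p3.png

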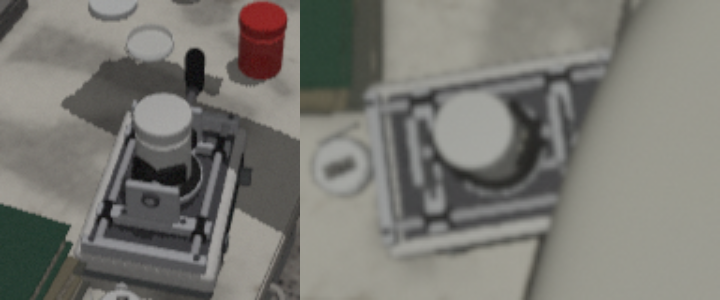

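The jar is upright and clamped, at (0.458,0.144) against the platform's (0.457,0.144), and the robot is clear. I'm handing it in.

```bash
python3 -c "
from workcell import bot
print(bot.job_done())"
```

```text
the job is handed in; nothing more can be done
None
```

The larger jar stands upright on the shaker platform, about 1 mm from centre by the top camera. The jaws were closed on it with about 16 N at the knob, the robot has let go and is clear, and the job was handed in at about 35 s; no verdict was returned.

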